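Load two spacer rings into the magazine tube

ROBOT

A 7-joint arm with a two-finger parallel gripper is mounted at the origin on the work surface. World frame = base frame: x ahead of the robot, y to its left, z up, the work surface at z = 0. Lengths are in m, angles in rad, forces in N, time in s.
With the tool pointing down it reaches from about 0.35 to 0.9 m from the base axis. Payload 7.2 kg.
Tool frame: the origin (TCP) lies midway between the tips of the shut fingers; the grasp point (between the pads) lies 19 mm behind it; z points along the fingers, y is the direction in which the jaws open and shut (so a half turn about z gives the same grasp; the last joint's range is limited). The gripper opens to 85 mm and grips with 20 to 120 N. Pads are 22 mm wide; open, the fingers measure 114 mm over their backs; the gripper's body (76 mm by 85 mm) begins 54 mm behind the grasp point. The pads swing forward as they close: fully open they stand 13 mm farther back than shut.
Start: joints at [1.073, 0.411, -0.013, 1.596, 0.006, 1.134, -0.082], TCP at [0.26, -0.568, 0.231] pointing down, gripper open.
Joint ranges: [-2.95, 2.95], [-0.29, 1.99], [-1.47, 1.44], [0.14, 2.54], [-1.03, 4.17], [0.13, 1.85], [-2.86, 2.86]. Speed limits (rad/s): [2.39, 2.39, 3.01, 3.01, 3.14, 3.14, 3.14].

INTERFACE

Orientations are given as a unit quaternion [w, x, y, z].
In Python, from rig import manip gives the robot as it stands.
- The arm moves only by the shell command python3 -m creep 'ROWS' [FORCE]. ROWS is JSON, a list that holds one entry, the list of rows, each a list of 5 numbers: the finger opening in cm, from 0 to 8.54, then the shift along the tool's x, y, z in cm, then the turn about the tool's z in units of 8 degrees (1.0 is 8 degrees). In form: [[[gripper, dx, dy, dz, twist], ...]]. A call has 1 to 20 rows; each row shifts and turns the commanded pose from where the row before left it, along the tool's axes as they then stand; what a row does not reach is not made up. A row lasts 1/8 s, in which the tool goes at most 62.5 mm and 10.7 degrees, less where a joint would pass 70% of its speed; a pose out of reach is approached as far as the arm can. A call is refused whole if a number of a shift passes 6.25 or a number of a turn 1, either way. A call with a gripper value outside its range is refused whole. The fingers move at their own pace and stop on an object; FORCE is the grip in N (left out, the last holds). Time passes only in rows, so rows that do not move let the fingers close. It gives the time, the measured TCP pose, the force and the opening at its end, in the units of the state.
- manip.read_state(): the state, without advancing time (a new reading comes with each control period).
- manip.snapshot(name): name is "scene" or "top"; returns the picture (480x640x3 uint8, red, green, blue); there is no depth.
- manip.calibration(name): a dict with "intrinsics" (3x3 intrinsics, pixels), "view" (4x4, takes a point from world to camera coordinates). Camera axes: x right, y down, z forward; pixel columns grow to the right and rows downward; lengths in m; the calibration is good to about 2 mm. A picture is of the moment at which its call begins. calibration takes no time and is no camera call.
- manip.job_done(): hands the job in, once; it reports no verdict.
The state is a dict: "time_s": time; "joints": joint angles; "dq": joint speeds; "joint_efforts": joint torques, N m; "tcp_pos": TCP position; "tcp_rot": TCP orientation; "contact_force": force on the tool from outside, world axes, zero at the start; "ft_torque": the same for the moment, N m; "grip_width": finger opening in m.
Only numpy, scipy, OpenCV 4.12 (cv2) and the standard library are available. Lean on these libraries where they do the work, as an engineer would, in place of code of your own. Each camera call takes 0.05 s, during which the arm holds its last target. There are 200 camera calls.

TASK

Load the spacer magazine beside the crimping press: drop the thick small-bore steel ring into the black tube first, then the thinner wide-bore ring of the same outside diameter on top of it, so that both lie flat inside as one column. Leave the large ring, the solid disc and the screwdriver where they lie.

Things in the scene. Friction and masses are not known exactly. Their poses are not given: they have to be found in the camera images.
- magazine: fixed short black round tube, open at the top and tapering inwards to its floor, on a 110 x 110 x 8 mm aluminium plate; origin at the centre of the plate's underside on the bench, z up along the tube's axis. Inside it narrows evenly from 80 mm diameter at the rim, 40 mm above the bench, to 62 mm at its floor, 8 mm above the bench; the wall is 4 mm thick. A ring let go flat just above the rim, within 10 mm of the axis, drops in and settles flat by itself.
- bore_floor (a point): centre of the tube's inner floor, 8 mm above the bench, z up
- mouth (a point): centre of the tube's rim, 40 mm above the bench
- thick_ring: flat steel ring, 56 mm outside diameter, 18 mm bore, 16 mm thick, about 280 g, lying flat on the bench; origin at its centre (8 mm above its underside), z along its axis. Goes in first.
- thin_ring: flat steel ring, 56 mm outside diameter, 36 mm bore, 10 mm thick, about 115 g, lying flat on the bench; origin at its centre (5 mm above its underside), z along its axis. Goes in second.
- large_ring: bystander: larger steel ring, 84 mm outside diameter, 44 mm bore, 12 mm thick, lying flat; origin at its centre; does not fit the tube; leave it
- solid_disc: bystander: steel disc without a hole, 56 mm diameter, 12 mm thick, lying flat; origin at its centre; leave it
- screwdriver: bystander: screwdriver 180 mm long lying on the bench along its x axis; leave it
Mind the look-alikes: they are no part of the job. What is shaped like the magazine but blue is not meant. Leave any purple look-alike of the thick_ring alone.

How it is judged:
By the outcome, as a careful person would: the job done as asked, in the order asked, and still so for the second after the job is handed in, with the robot touching nothing.
It also fails if it takes over 59 s, if anything falls off the work surface, if the arm or the gripper's body presses on something with over 40 N, if the wrist force passes 120 N, or if a joint passes its speed limit or range.

## Working session

There is one attempt and no reset: what is moved stays moved. The work goes in short steps, Python scripts to look and compute and a shell command to move; the robot and the scene stay as the last step left them, time stands still between calls to the robot, and variables do not carry over. Pictures are saved under pics/ and viewed, about 8 in all and at most 12, crops included, and the job is handed in when it is done.

```bash
mkdir -p pics
cat > h.py <<'E'
from rig import manip
import numpy as np, cv2
def snap(n,f,crop=None,s=1):
    im=manip.snapshot(n)[:,:,::-1]
    if crop: x0,y0,x1,y1=crop; im=im[y0:y1,x0:x1]
    if s!=1: im=cv2.resize(im,None,fx=s,fy=s,interpolation=cv2.INTER_CUBIC)
    cv2.imwrite('pics/'+f,im)
def ray(n,u,v,z):
    c=manip.calibration(n);K=np.array(c['intrinsics']);T=np.array(c['view'])
    R=T[:3,:3];o=-R.T@T[:3,3];d=R.T@np.linalg.solve(K,[u,v,1]);return o+d*(z-o[2])/d[2]
def proj(n,p):
    c=manip.calibration(n);K=np.array(c['intrinsics']);T=np.array(c['view'])
    q=K@(T[:3,:3]@np.array(p)+T[:3,3]);return q[:2]/q[2]
def st():
    s=manip.read_state()
    from scipy.spatial.transform import Rotation as Ro
    q=s['tcp_rot'];R=Ro.from_quat([q[1],q[2],q[3],q[0]]).as_matrix()
    print(s['time_s'],np.round(s['tcp_pos'],4),np.round(R,3).tolist(),np.round(s['contact_force'],1),s['grip_width'],np.round(s['joints'],2));return np.array(s['tcp_pos']),R
E
python3 - <<'E'
from h import *
st();snap('scene','s1.png');snap('top','t1.png')
E
```

```text
0.0 [ 0.2602 -0.5677  0.2304] [[0.909, 0.417, -0.001], [0.417, -0.909, 0.001], [-0.0, -0.002, -1.0]] [ 0.7  0.4 -0.3] 0.08524986026274968 [ 1.07  0.41 -0.01  1.6   0.01  1.13 -0.08]
```

View pics/s1.png

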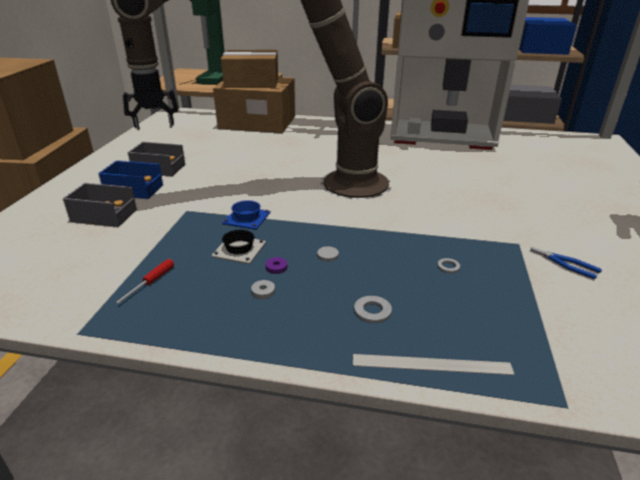

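View pics/t1.png

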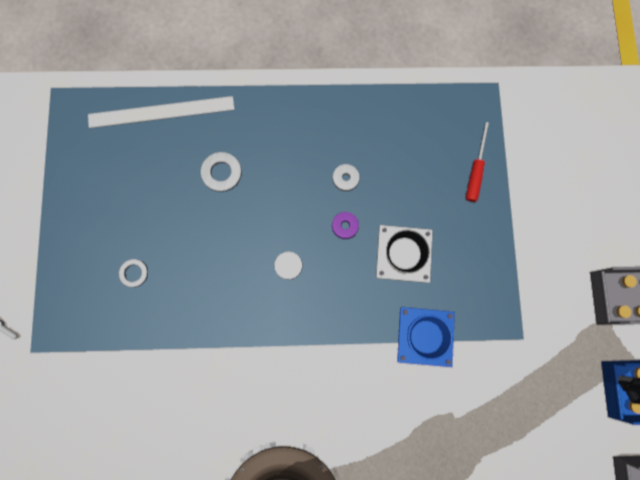

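The pictures show these candidates (top view):
- **Thick ring:** grey with a small bore at (346,177). The purple one at (345,225) is the look-alike.
- **Thin ring:** grey with a wide bore at (133,273). The large ring (221,172) and the solid disc (288,265) are bystanders.
- **Magazine:** black tube on an aluminium plate at (405,253). The blue one at (428,337) is not meant.

Next is one close crop to check the choice, plus the measurements.

Run:
```python
from h import *
im=manip.snapshot('top')[:,:,::-1]
a=cv2.resize(im[140:290,310:450],None,fx=4,fy=4,interpolation=cv2.INTER_CUBIC)
b=cv2.resize(im[235:310,98:168],None,fx=4,fy=4,interpolation=cv2.INTER_CUBIC)
c=np.zeros((600,800,3),np.uint8);c[:600,:560]=a;c[:240,560:760][:]=b[:240,40:240];cv2.imwrite('pics/c1.png',c)
g=im.min(2)
for n,(u,v),r,z in [('thick',(346,177),20,.016),('thin',(133,273),20,.010)]:
    p=(g[v-r:v+r,u-r:u+r]>120).astype(np.uint8)
    ct=max(cv2.findContours(p,cv2.RETR_EXTERNAL,cv2.CHAIN_APPROX_NONE)[0],key=len)
    (x,y),rad=cv2.minEnclosingCircle(ct);x+=u-r;y+=v-r
    print(n,x,y,rad,ray('top',x,y,z), np.linalg.norm(ray('top',x+rad,y,z)-ray('top',x,y,z)))
for z,uv in [(.008,(405.,254)),(.04,(407,251)),(.04,(428,337))]: print(uv,ray('top',*uv,z))
print(proj('top',[0.4,0,0]),proj('top',[.5,0,0]),proj('top',[.4,.1,0]))
```

```text
thick 345.5740737915039 176.5 13.656801223754883 [ 0.64222173 -0.13956217  0.016     ] 0.02860657397643749
thin 131.94444465637207 272.31481552124023 14.715624809265137 [0.4516356  0.29636535 0.01      ] 0.029291661600263898
(405.0, 254) [ 0.47720563 -0.25666906  0.008     ]
(407, 251) [ 0.47850896 -0.25435969  0.04      ]
(428, 337) [ 0.30992043 -0.28542002  0.04      ]
[280.39019673 294.97907067] [279.83929943 246.28394435] [230.80556742 296.15031527]
```

View pics/c1.png

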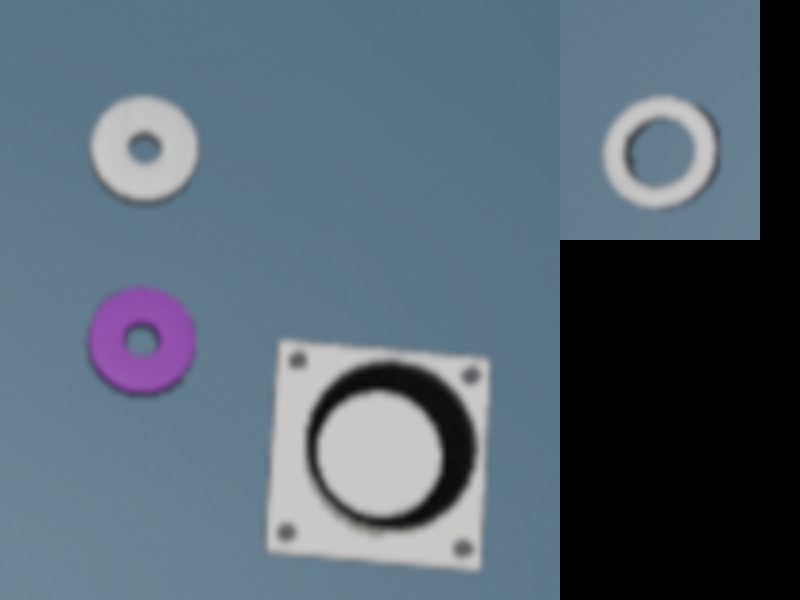

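The crop confirms a thick grey ring at (346,177), a thin ring at (133,273), and the magazine rim at (407.8,251.5) with its floor at (404.8,253.3). That puts them at about (0.641,-0.141), (0.450,0.294) and (0.478,-0.256) respectively. I'll move above the thick ring first.

```bash
python3 -m creep '[[[8.5,3.5,-1.53,0.6,0],[8.5,3.5,-1.53,0.6,0],[8.5,3.5,-1.53,0.6,0],[8.5,3.5,-1.53,0.6,0],[8.5,3.5,-1.53,0.6,0],[8.5,3.5,-1.53,0.6,0],[8.5,3.5,-1.53,0.6,0],[8.5,3.5,-1.53,0.6,0],[8.5,3.5,-1.53,0.6,0],[8.5,3.5,-1.53,0.6,0],[8.5,3.5,-1.53,0.6,0],[8.5,3.5,-1.53,0.6,0],[8.5,3.5,-1.53,0.6,0],[8.5,3.5,-1.53,0.6,0],[8.5,0,0,0,0],[8.5,0,0,0,0],[8.5,0,0,0,0]]]' 40
cat > go.py <<'E'
import sys
from h import *
p,R=st();t=np.array(eval(sys.argv[1]));print('cm',np.round(R.T@(t-p)*100,2))
E
python3 go.py '[.6412,-.1408,.06]'; python3 -c "
from h import *
print(ray('top',133,273,.01),ray('top',346.2,177,.016),ray('top',407.75,251.5,.04))"
```

```text
time_s: 2.28
tcp_pos: [0.6159, -0.1709, 0.1474]
tcp_rot: [0.0, 0.977, 0.212, -0.0]
contact_force: [-1.1, -0.5, -0.3]
grip_width: 0.0851
2.275 [ 0.6159 -0.1709  0.1474] [[0.91, 0.415, -0.0], [0.415, -0.91, -0.001], [-0.001, 0.001, -1.0]] [-1.1 -0.5 -0.3] 0.08506499777146283 [ 0.31  0.52 -0.17  1.64  0.1   0.99 -1.03]
cm [ 3.56 -1.69  8.74]
[0.45020661 0.29420878 0.01      ] [ 0.64111286 -0.1408339   0.016     ] [ 0.4774721 -0.2558001  0.04     ]
```

```bash
python3 -m creep '[[[8.5,1.8,-0.85,1.5,0],[8.5,1.76,-0.84,2,0],[8.5,0,0,2.6,0],[8.5,0,0,2.6,0],[8.5,0,0,0,0],[8.5,0,0,0,0]]]'; python3 go.py '[.6412,-.1408,.003]'
python3 - <<'E'
from h import *
im=manip.snapshot('scene')[:,:,::-1];im2=manip.snapshot('top')[:,:,::-1]
c=np.hstack([cv2.resize(im[220:320,213:313],(400,400),interpolation=2),cv2.resize(im2[127:227,296:396],(400,400),interpolation=2)]);cv2.imwrite('pics/p4.png',c)
E
```

```text
time_s: 3.02
tcp_pos: [0.6425, -0.1382, 0.0602]
tcp_rot: [-0.0, 0.977, 0.214, 0.0]
contact_force: [-0.5, 0.6, 0.6]
grip_width: 0.0851
3.025 [ 0.6425 -0.1382  0.0602] [[0.909, 0.417, 0.0], [0.417, -0.909, 0.0], [0.0, -0.0, -1.0]] [-0.5  0.6  0.6] 0.08508974053514115 [ 0.25  0.65 -0.16  1.65  0.13  0.85 -1.1 ]
cm [-0.23  0.19  5.72]
```

View pics/p4.png

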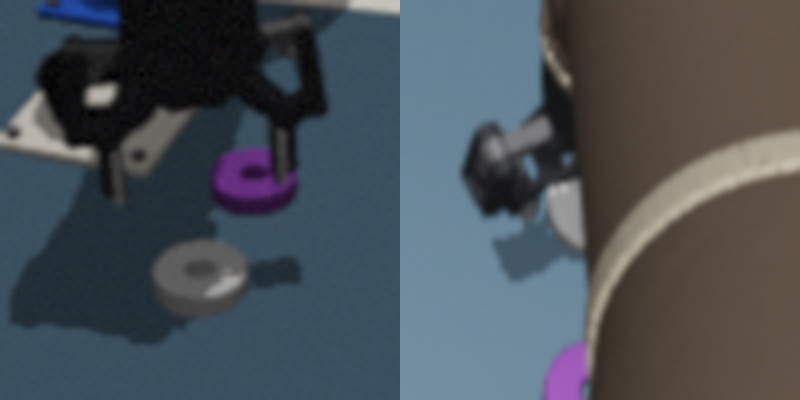

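The ring (200,275 in the left half) sits below and between the fingers, and the purple ring is clear of the finger footprint. Going down now, then closing.

```bash
python3 -m creep '[[[8.5,-0.23,0.19,1.8,0],[8.5,0,0,1.8,0],[8.5,0,0,1.3,0],[8.5,0,0,0.8,0],[8.5,0,0,0,0],[8.5,0,0,0,0],[5,0,0,0,0],[5,0,0,0,0],[5,0,0,0,0],[5,0,0,0,0],[5,0,0,0,0],[5,0,0,0,0]]]' 60; python3 go.py '[.478,-.256,.12]'
```

```text
time_s: 4.62
tcp_pos: [0.6412, -0.142, 0.0047]
tcp_rot: [0.0, 0.977, 0.213, 0.001]
contact_force: [-1.2, -0.7, 8.3]
grip_width: 0.0531
4.625 [ 0.6412 -0.142   0.0047] [[0.909, 0.417, 0.001], [0.417, -0.909, -0.001], [0.001, 0.001, -1.0]] [-1.2 -0.7  8.3] 0.053052416378139435 [ 0.25  0.72 -0.15  1.68  0.14  0.75 -1.11]
cm [-19.57   3.58 -11.55]
```

```bash
python3 -m creep '[[[5,0,0,0,0],[5,0,0,0,0]]]'
python3 - <<'E'
from h import *
snap('scene','p5.png',(213,220,313,320),6)
E
```

```text
time_s: 4.88
tcp_pos: [0.6411, -0.1419, 0.0047]
tcp_rot: [0.0, 0.977, 0.213, 0.001]
contact_force: [-2.8, 0.8, 8.0]
grip_width: 0.0532
```

View pics/p5.png

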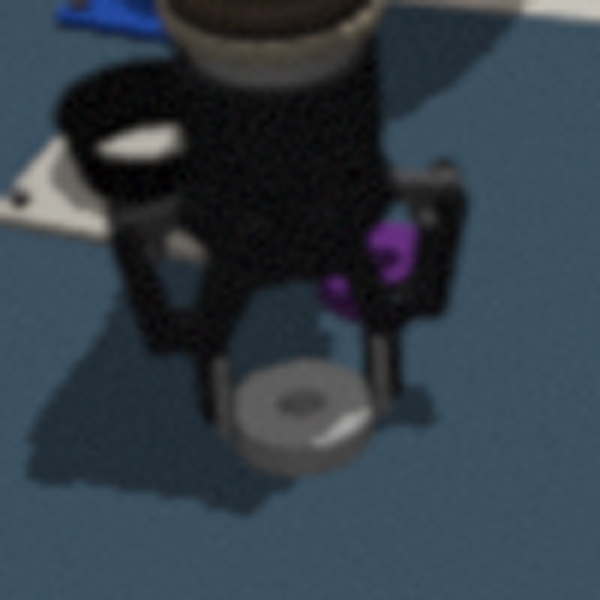

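Run:
```python
from h import *
print(ray('scene',213+302/6,220+403/6,.016))
p,R=st()
for s in (-1,1):
  for dz in (0,.01,.02): print(s,dz,(proj('scene',p+s*.0265*R[:,1]+[0,0,dz])-[213,220])*6)
```

```text
[ 0.64397013 -0.13940804  0.016     ]
4.925 [ 0.6411 -0.142   0.0047] [[0.909, 0.417, 0.001], [0.417, -0.909, -0.001], [0.001, 0.001, -1.0]] [-1.9 -0.3  7.3] 0.05357424676785325 [ 0.25  0.72 -0.15  1.68  0.14  0.75 -1.11]
-1 0 [365.54828996 411.13906943]
-1 0.01 [364.42616782 391.12098026]
-1 0.02 [363.29343132 370.91353635]
1 0 [232.69101302 430.10298812]
1 0.01 [230.92728612 409.989399  ]
1 0.02 [229.1467204 389.6837794]
```

The ring lies within 4 mm of the TCP and is gripped, so I'll lift it and carry it over the magazine.

```bash
python3 -m creep '[[[5,0,0,-1,0],[5,0,0,-2.5,0],[5,0,0,-4,0],[5,0,0,-4,0],[5,-3.25,0.6,0,0],[5,-3.25,0.6,0,0],[5,-3.25,0.6,0,0],[5,-3.25,0.6,0,0],[5,-3.25,0.6,0,0],[5,-3.25,0.6,0,0],[5,0,0,0,0],[5,0,0,0,0],[5,0,0,0,0]]]'; python3 go.py '[.478,-.256,.055]'
python3 - <<'E'
from h import *
snap('scene','p6.png',(180,160,320,300),4)
E
```

```text
time_s: 6.55
tcp_pos: [0.4793, -0.2548, 0.1184]
tcp_rot: [-0.0, 0.977, 0.214, 0.0]
contact_force: [0.1, 0.5, -3.4]
grip_width: 0.0529
6.55 [ 0.4793 -0.2548  0.1184] [[0.908, 0.418, 0.001], [0.418, -0.908, 0.0], [0.001, -0.0, -1.0]] [ 0.1  0.5 -3.4] 0.05290843246729112 [ 0.53  0.41 -0.16  1.91  0.09  0.83 -0.82]
cm [-0.17  0.05  6.34]
```

View pics/p6.png

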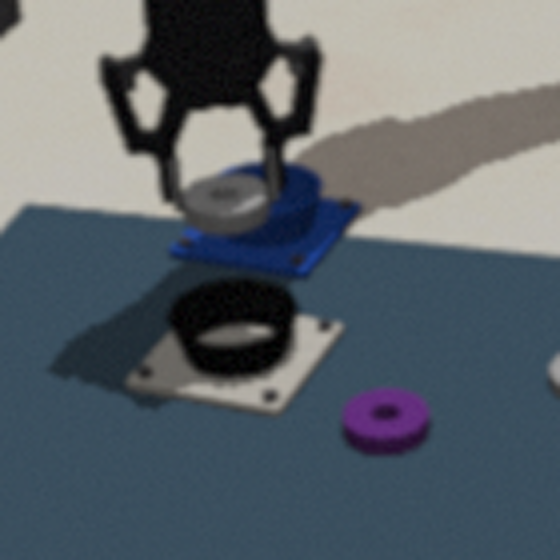

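The thick ring is held flat at (226,200), with the magazine rim at (234,308) below it. The −3.4 N reading matches its weight. I'll do a quick cross-check of ring and rim from this view.

```bash
python3 - <<'E'
from h import *
print('ring top',ray('scene',180+226/4,160+190/4,.1184+.0113),'rim',ray('scene',180+233.5/4,160+307/4,.04))
E
python3 go.py '[.477,-.257,.050]'
```

```text
ring top [ 0.47786197 -0.25283716  0.1297    ] rim [ 0.47560278 -0.2565025   0.04      ]
6.6 [ 0.4792 -0.2549  0.1183] [[0.908, 0.418, 0.0], [0.418, -0.908, 0.0], [0.001, -0.0, -1.0]] [-0.3 -1.  -2.5] 0.05285234517058242 [ 0.53  0.41 -0.16  1.91  0.09  0.83 -0.82]
cm [-0.29  0.1   6.83]
```

```bash
python3 -m creep '[[[5,-0.3,0.1,2,0],[5,0,0,2,0],[5,0,0,1.8,0],[5,0,0,0.9,0],[5,0,0,0,0],[5,0,0,0,0]]]'; python3 go.py '[.477,-.257,.050]'
```

```text
time_s: 7.35
tcp_pos: [0.4766, -0.258, 0.0519]
tcp_rot: [0.0, 0.977, 0.213, 0.0]
contact_force: [-0.9, -1.1, -2.5]
grip_width: 0.0533
7.35 [ 0.4766 -0.258   0.0519] [[0.909, 0.417, 0.001], [0.417, -0.909, -0.0], [0.001, 0.001, -1.0]] [-0.9 -1.1 -2.5] 0.05331005679255087 [ 0.52  0.5  -0.15  1.95  0.11  0.69 -0.84]
cm [ 0.07 -0.07  0.19]
```

```bash
python3 -m creep '[[[5,0,0,0.25,0],[5,0,0,0,0],[8.5,0,0,0,0],[8.5,0,0,0,0],[8.5,0,0,0,0],[8.5,0,0,0,0],[8.5,0,0,0,0],[8.5,0,0,-1,0],[8.5,0,0,-3,0],[8.5,0,0,-4,0],[8.5,0,0,-4,0],[8.5,0,0,0,0]]]'; python3 go.py '[.450,.294,.15]'
python3 - <<'E'
from h import *
snap('scene','p7.png',(190,190,290,290),5)
E
```

```text
time_s: 8.85
tcp_pos: [0.478, -0.2588, 0.1728]
tcp_rot: [0.002, 0.977, 0.213, 0.003]
contact_force: [-0.5, -0.1, -0.0]
grip_width: 0.0849
8.85 [ 0.478  -0.2588  0.1728] [[0.909, 0.417, 0.006], [0.417, -0.909, -0.003], [0.004, 0.005, -1.0]] [-0.5 -0.1 -0. ] 0.08491780831131977 [ 0.54  0.34 -0.17  1.86  0.07  0.94 -0.8 ]
cm [ 20.47 -51.43   2.09]
```

View pics/p7.png

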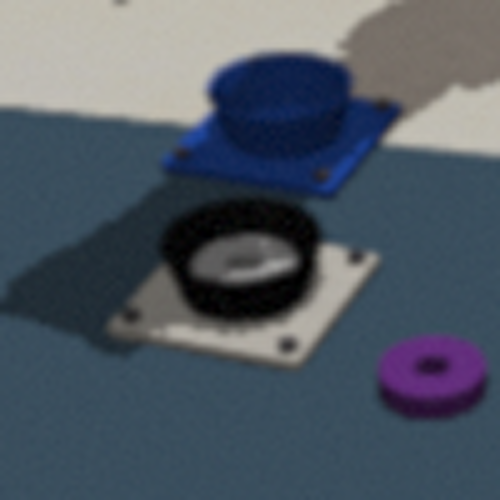

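The thick ring lies inside the black tube, level and centred at (245,260). On to the thin ring.

```bash
python3 -m creep '[[[8.5,1.3,-3.2,0,0],[8.5,1.3,-3.2,0,0],[8.5,1.3,-3.2,0,0],[8.5,1.3,-3.2,0,0],[8.5,1.3,-3.2,0,0],[8.5,1.3,-3.2,0,0],[8.5,1.3,-3.2,0,0],[8.5,1.3,-3.2,0,0],[8.5,1.3,-3.2,0,0],[8.5,1.3,-3.2,0,0],[8.5,1.3,-3.2,0,0],[8.5,1.3,-3.2,0,0],[8.5,1.3,-3.2,0,0],[8.5,1.3,-3.2,0,0],[8.5,1.3,-3.2,0,0],[8.5,1.3,-3.2,0,0],[8.5,0,0,0,0],[8.5,0,0,0,0]]]'; python3 go.py '[.450,.294,.05]'
```

```text
time_s: 11.15
tcp_pos: [0.4514, 0.2932, 0.1678]
tcp_rot: [0.001, 0.977, 0.213, -0.001]
contact_force: [0.5, -0.1, 0.0]
grip_width: 0.0854
11.15 [0.4514 0.2932 0.1678] [[0.909, 0.417, -0.001], [0.417, -0.909, -0.001], [-0.002, 0.001, -1.0]] [ 0.5 -0.1  0. ] 0.08542721933476398 [-0.32  0.37 -0.44  1.86  0.19  0.96 -1.98]
cm [-0.07 -0.14 11.78]
```

```bash
python3 -m creep '[[[8.5,0,-0.1,2.5,0],[8.5,0,0,3.5,0],[8.5,0,0,3.2,0],[8.5,0,0,2.0,0],[8.5,0,0,0,0],[8.5,0,0,0,0]]]'; python3 go.py '[.450,.294,.004]'
python3 - <<'E'
from h import *
print(ray('scene',448.8,264.3,.01))
snap('scene','p8.png',(400,200,500,300),5)
E
```

```text
time_s: 11.9
tcp_pos: [0.4519, 0.2946, 0.0574]
tcp_rot: [0.0, 0.977, 0.213, 0.0]
contact_force: [-0.1, 0.0, -0.0]
grip_width: 0.0849
11.9 [0.4519 0.2946 0.0574] [[0.909, 0.416, 0.001], [0.416, -0.909, 0.0], [0.001, 0.0, -1.0]] [-0.1  0.  -0. ] 0.08493451039148334 [-0.37  0.52 -0.39  1.94  0.28  0.73 -2.06]
cm [-0.2  -0.02  5.34]
[0.45230935 0.29502597 0.01      ]
```

View pics/p8.png

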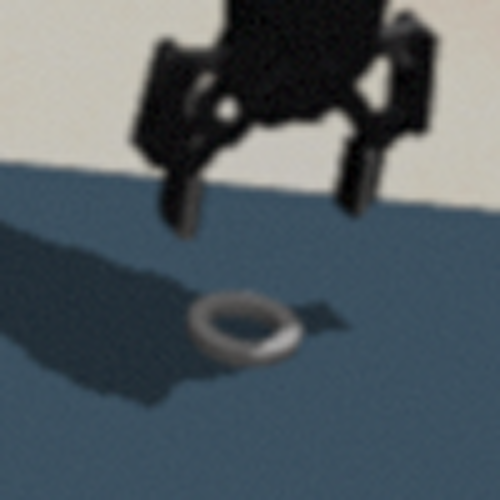

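The thin ring at (245,325) is directly below the open fingers, and both cameras agree within 2 mm. Going down and closing.

```bash
python3 -m creep '[[[8.5,-0.1,0,1.8,0],[8.5,0,0,1.8,0],[8.5,0,0,1.1,0],[8.5,0,0,0.6,0],[8.5,0,0,0,0],[8.5,0,0,0,0],[5,0,0,0,0],[5,0,0,0,0],[5,0,0,0,0],[5,0,0,0,0],[5,0,0,0,0],[5,0,0,0,0]]]' 50; python3 -m creep '[[[5,0,0,-1,0],[5,0,0,-2.5,0],[5,0,0,-4,0],[5,0,0,-4,0],[5,0,0,0,0],[5,0,0,0,0]]]'; python3 go.py '[.477,-.2575,.12]'
python3 - <<'E'
from h import *
snap('scene','p9.png',(400,180,500,280),5)
E
```

```text
time_s: 13.45
tcp_pos: [0.4507, 0.2949, 0.0047]
tcp_rot: [0.0, 0.977, 0.213, 0.0]
contact_force: [-2.3, -0.6, 8.8]
grip_width: 0.051
time_s: 14.2
tcp_pos: [0.4502, 0.2943, 0.1186]
tcp_rot: [0.0, 0.977, 0.213, -0.0]
contact_force: [-0.1, 0.5, -0.7]
grip_width: 0.0511
14.2 [0.4502 0.2943 0.1186] [[0.909, 0.416, -0.0], [0.416, -0.909, -0.0], [-0.0, 0.0, -1.0]] [-0.1  0.5 -0.7] 0.05110643839730474 [-0.34  0.43 -0.42  1.9   0.23  0.86 -2.02]
cm [-20.55  51.28  -0.12]
```

View pics/p9.png

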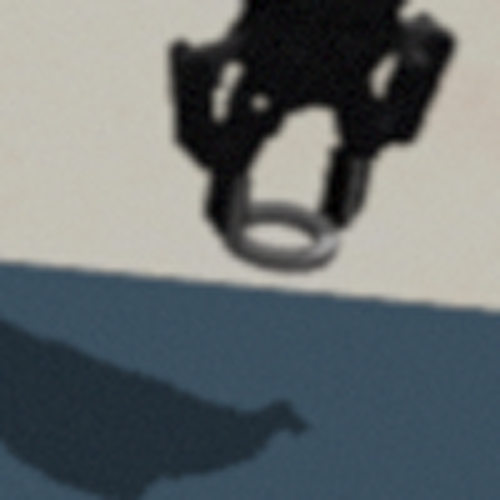

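The thin ring is held flat at (285,237). I'll carry it to the magazine.

```bash
python3 -c "
from h import *
print(ray('scene',457,225.6,.124))"; python3 -m creep '[[[5,-1.28,3.2,0,0],[5,-1.28,3.2,0,0],[5,-1.28,3.2,0,0],[5,-1.28,3.2,0,0],[5,-1.28,3.2,0,0],[5,-1.28,3.2,0,0],[5,-1.28,3.2,0,0],[5,-1.28,3.2,0,0],[5,-1.28,3.2,0,0],[5,-1.28,3.2,0,0],[5,-1.28,3.2,0,0],[5,-1.28,3.2,0,0],[5,-1.28,3.2,0,0],[5,-1.28,3.2,0,0],[5,-1.28,3.2,0,0],[5,-1.28,3.2,0,0],[5,0,0,0,0],[5,0,0,0,0]]]'; python3 go.py '[.477,-.2575,.05]'
python3 - <<'E'
from h import *
snap('scene','p10.png',(180,160,320,300),4)
E
```

```text
[0.45136102 0.29761809 0.124     ]
time_s: 16.5
tcp_pos: [0.477, -0.2551, 0.1176]
tcp_rot: [-0.001, 0.977, 0.213, -0.001]
contact_force: [0.1, -0.3, -0.8]
grip_width: 0.0509
16.5 [ 0.477  -0.2551  0.1176] [[0.909, 0.417, -0.002], [0.417, -0.909, 0.001], [-0.001, -0.002, -1.0]] [ 0.1 -0.3 -0.8] 0.050941417308280265 [ 0.6   0.41 -0.25  1.9   0.13  0.84 -0.86]
cm [-0.09  0.23  6.76]
```

View pics/p10.png

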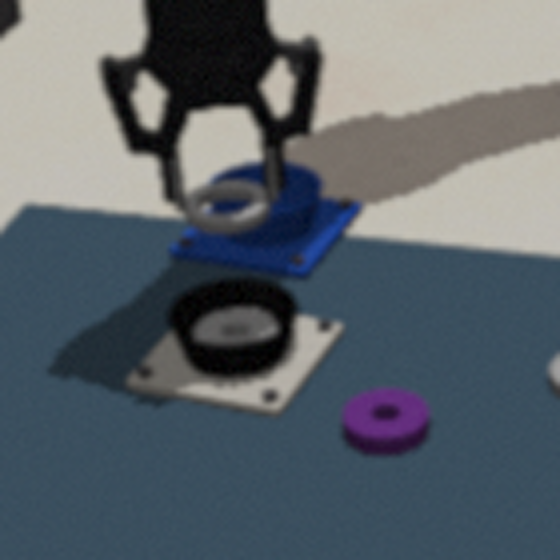

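The thin ring is level in the jaws at (229,205), and the tube at (233,325) holds the thick ring. Lowering to the rim and releasing.

```bash
python3 -m creep '[[[5,-0.1,0.25,2,0],[5,0,0,2,0],[5,0,0,1.8,0],[5,0,0,1.0,0],[5,0,0,0,0],[5,0,0,0,0]]]'; python3 go.py '[.477,-.2575,.0495]'
```

```text
time_s: 17.3
tcp_pos: [0.4782, -0.2588, 0.0513]
tcp_rot: [0.0, 0.977, 0.213, 0.0]
contact_force: [-0.5, -0.1, -1.8]
grip_width: 0.0515
17.3 [ 0.4782 -0.2588  0.0513] [[0.909, 0.417, 0.001], [0.417, -0.909, -0.0], [0.001, 0.001, -1.0]] [-0.5 -0.1 -1.8] 0.05153643751705952 [ 0.58  0.51 -0.23  1.95  0.17  0.7  -0.89]
cm [-0.05 -0.17  0.18]
```

```bash
python3 -m creep '[[[5,0,-0.1,0.2,0],[5,0,0,0,0],[8.5,0,0,0,0],[8.5,0,0,0,0],[8.5,0,0,0,0],[8.5,0,0,0,0],[8.5,0,0,0,0],[8.5,0,0,-1,0],[8.5,0,0,-3,0],[8.5,0,0,-4,0],[8.5,0,0,-4,0],[8.5,0,3,-2,0],[8.5,-3,3,0,0],[8.5,-4,3,0,0],[8.5,-4,3,0,0],[8.5,-4,3,0,0],[8.5,0,0,0,0],[8.5,0,0,0,0]]]'
python3 - <<'E'
from h import *
im=manip.snapshot('scene')[:,:,::-1];im2=manip.snapshot('top')[:,:,::-1]
c=np.hstack([cv2.resize(im[200:280,200:280],(400,400),interpolation=2),cv2.resize(im2[212:292,365:445],(400,400),interpolation=2)]);cv2.imwrite('pics/p11.png',c)
E
```

```text
time_s: 19.55
tcp_pos: [0.4038, -0.4562, 0.1892]
tcp_rot: [-0.0, 0.977, 0.213, 0.0]
contact_force: [0.5, -1.0, -0.4]
grip_width: 0.0849
```

View pics/p11.png

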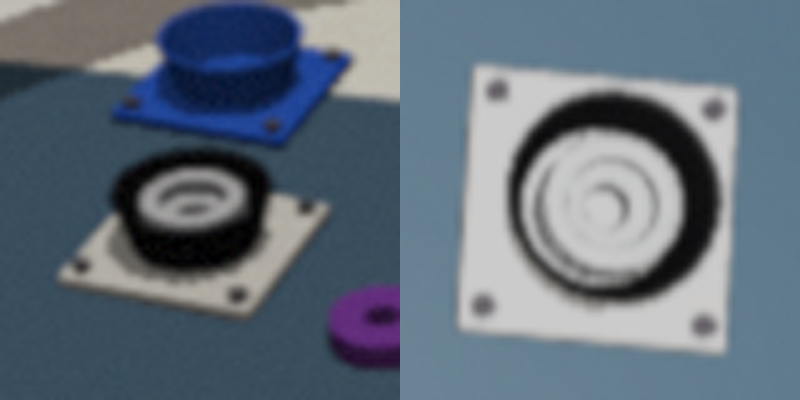

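Both rings are nested in the tube. The wide-bore ring lies level on top at (193,197), with the small-bore ring visible through its bore, and in the top view they are concentric at (605,208). The gripper is well clear, so I'm handing in.

```bash
python3 -c "
from h import *
manip.job_done();st()"
```

```text
the job is handed in; nothing more can be done
the job is handed in; nothing more can be done
```

The magazine is loaded and the job was handed in at about 19.7 s of the 59 s. The thick small-bore ring went into the black tube first, then the thin wide-bore ring on top of it.

- **Last check:** scene and top pictures taken after both drops show the two rings level and close to concentric inside the tube. The gripper was open, about 0.2 m clear, with about 1 N residual on the force sensor.
- **Bystanders:** the robot never reached for the large ring, solid disc, screwdriver, purple ring or blue tube. I did not re-check all of them in a final full picture.
- **Disagreement:** the opening read 51–53 mm on rings of 56 mm diameter. The fingertips also pressed the bench with about 8–9 N at each grasp. Both grips held.
- **Not checked:** no reading was possible after hand-in.

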